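Put the casting patterns back in their trays

ROBOT

A 6-joint arm with a two-finger parallel gripper is mounted at the origin on the work surface. World frame = base frame: x ahead of the robot, y to its left, z up, the work surface at z = 0. Lengths are in m, angles in degrees, forces in N, time in s.
With the tool pointing down it reaches from about 0.4 to 0.825 m from the base axis. Payload 7 kg.
Tool frame: the origin (TCP) lies at the very end of the fingers, on their centre line; the grasp point (between the pads) lies 19 mm behind it (ctrl.grip_point_offset is the distance from the TCP to the grasp point, in m); x points along the fingers, z is the direction in which the jaws open and shut, and the axes are right-handed (so a half turn about x gives the same grasp; the last joint's range is limited). The gripper opens to 88 mm and grips with 3 to 60 N. Pads are 19 mm wide; open, the fingers measure 130 mm over their backs; the gripper's body (78 mm by 193 mm) begins 47 mm behind the grasp point.
Start: joints at [86.465, 20.546, 0.682, 0, -70.136, -16.507], TCP at [0.231, 0.634, 0.227] pointing down, gripper open.
Joint ranges: [-176.03, 176.03], [-82.01, 121.73], [-58.28, 71.71], [-173.87, 95.51], [-174.79, -0.11], [-173.66, 173.66]. Speed limits (degrees/s): [136.94, 136.94, 172.46, 180, 180, 180].

INTERFACE

Orientations are given as [roll, pitch, yaw] about the fixed x, y, z axes, in that order (R = Rz(yaw) Ry(pitch) Rx(roll)).
In Python, from plant import get_obs, snapshot, calibration, close_job, ctrl gives the robot as it stands.
- The arm moves only by the tool move_arm, never from a script. Its argument "commands" is a list that holds one entry, the list of rows, each a list of 4 numbers: the shift along the tool's x, y, z in cm, then the turn about the tool's x in rad. In form: [[[dx, dy, dz, spin], ...]]. A call has 1 to 8 rows; each row shifts and turns the commanded pose from where the row before left it, along the tool's axes as they then stand; what a row does not reach is not made up. A row lasts 1/10 s, in which the tool goes at most 50 mm and 8.59 degrees, less where a joint would pass 70% of its speed; a pose out of reach is approached as far as the arm can. A call with a gripper value outside its range is refused whole. "jaw" is the finger opening in cm, from 0 to 8.76, set as the call begins (left out, the last holds). The fingers move at their own pace and stop on an object; the grip force is fixed at half the most. Time passes only in rows, so rows that do not move let the fingers close. It gives the time, the measured TCP pose, the force and the opening at its end, in the units of the state.
- get_obs(): the state, without advancing time (a new reading comes with each control period).
- snapshot(name): name is "side" or "top"; returns (picture, depth): 480x640x3 uint8, red, green, blue; 480x640 float32, m along the optical axis (not along the pixel's ray), 0 where there is no reading.
- calibration(name): a dict with "mtx" (3x3 intrinsics, pixels), "k1" (the pictures are not rectified: a ray, as slopes to the right and down, at radius r is drawn at 1 + k1 r^2 times it, then the intrinsics apply), "T" (4x4, takes a point from camera to world coordinates). Camera axes: x right, y up, looking along -z (the intrinsics and any distortion apply to the point x, -y, -z); pixel columns grow to the right and rows downward; lengths in m; the calibration is good to about 2 mm. A picture is of the moment at which its call begins. calibration takes no time and is no camera call.
- close_job(): hands the job in, once; it reports no verdict.
The state is a dict: "clock": time; "joint_pos": joint angles; "qvel": joint speeds; "tau": joint torques, N m; "tool_pos": TCP position; "orientation": TCP orientation; "force": force on the tool from outside, world axes, zero at the start; "moment": the same for the moment, N m; "opening": finger opening in m.
Only numpy, scipy, OpenCV 4.12 (cv2) and the standard library are available. Lean on these libraries where they do the work, as an engineer would, in place of code of your own. Each camera call takes 0.05 s, during which the arm holds its last target. There are 200 camera calls.

TASK

Put each of the four red casting patterns into the plywood tray that matches its foot in shape and size: the large and small round ones, the oblong one and the square one. Each must end standing upright with its foot flat on the tray's floor, inside the rim; set the patterns down gently rather than dropping them, and leave the tin and the brush where they are.

Things in the scene. Friction and masses are not known exactly. Their poses are not given: they have to be found in the camera images.
- large_flange_centre (a point): The large round wooden casting pattern, painted red with a black top, 60 high overall: a flat foot 10 thick and on its middle a round hub of diameter 40, from 10 up to 60 above its underside. Foot: disc of diameter 100. This point is its centre, on its upright middle axis, 30 above its underside; z up. Weighs 0.15 to 0.31 kg. Loose on the bench; grip the hub at or above this point.
- small_flange_centre (a point): The small round wooden casting pattern, painted red with a black top, 60 high overall: a flat foot 10 thick and on its middle a round hub of diameter 40, from 10 up to 60 above its underside. Foot: disc of diameter 68. This point is its centre, on its upright middle axis, 30 above its underside; z up. Weighs 0.09 to 0.19 kg. Loose on the bench; grip the hub at or above this point.
- oblong_foot_centre (a point): The oblong wooden casting pattern, painted red with a black top, 60 high overall: a flat foot 10 thick and on its middle an upright rib 60 long (x) and 24 wide (y), from 10 up to 60 above its underside. Foot: rectangle 104 (x) by 48 (y). This point is its centre, on its upright middle axis, 30 above its underside; x along its length, z up. Weighs 0.1 to 0.21 kg. Loose on the bench; grip the rib across its 24 width, at or above this point.
- square_foot_centre (a point): The square wooden casting pattern, painted red with a black top, 60 high overall: a flat foot 10 thick and on its middle a square hub 36 by 36, from 10 up to 60 above its underside, its sides parallel to the foot's. Foot: square 72 by 72. This point is its centre, on its upright middle axis, 30 above its underside; x and y square to its sides, z up. Weighs 0.12 to 0.24 kg. Loose on the bench; grip the hub across two opposite sides, at or above this point.
- large_round_tray: The large round tray of pale plywood, fixed to the bench: floor 6 thick, rim 5 thick whose top is 14 above the bench (recess 8 deep). Inside diameter 118, outside 128. For the large round pattern. Origin: middle of its underside, on the bench; z up.
- small_round_tray: The small round tray of pale plywood, fixed to the bench: floor 6 thick, rim 5 thick whose top is 14 above the bench (recess 8 deep). Inside diameter 86, outside 96. For the small round pattern. Origin: middle of its underside, on the bench; z up.
- oblong_tray: The oblong (rectangular) tray of pale plywood, fixed to the bench: floor 6 thick, rim 5 thick whose top is 14 above the bench (recess 8 deep). Inside 122 (x) by 66 (y), outside 132 by 76. For the oblong pattern, its length along the tray's (either way round). Origin: middle of its underside, on the bench; z up, x along its length.
- square_tray: The square tray of pale plywood, fixed to the bench: floor 6 thick, rim 5 thick whose top is 14 above the bench (recess 8 deep). Inside 90 by 90, outside 100 by 100. For the square pattern, its sides parallel to the tray's (any quarter turn). Origin: middle of its underside, on the bench; z up, x and y square to its sides.
- tin_centre (a point): A closed steel tin with a paper band, diameter 72, 70 high, standing loose on the bench beyond the work; not to be moved. This point is its centre, 35 above the bench; z up.
- brush: A flat brush 200 long, lying loose on the bench beyond the work; not to be moved. x runs along it, from handle to bristles.
There are look-alikes about, which are no part of the job. What is shaped like the part that bears small_flange_centre but turquoise or yellow is not meant.

How it is judged (in metres and radians):
At the end, for the whole second after the job is handed in: Each pattern stands in its matching tray: its axis within 13 mm of the tray's middle, its foot on the tray's floor within 4 mm, upright within 0.08 rad, at rest; the oblong pattern along its tray within 0.3 rad (either way round), the square one square to its tray within 0.35 rad (any quarter turn) (horizontal distance between large_flange_centre and large_round_tray below 0.013 m and z of large_flange_centre in the frame of large_round_tray between 0.032 and 0.04 m and angle between each of large_flange_centre, small_flange_centre, oblong_foot_centre, square_foot_centre's own z axis and vertical below 0.08 rad and linear speed of each of large_flange, small_flange, oblong_foot, square_foot below 0.02 m/s and horizontal distance between small_flange_centre and small_round_tray below 0.013 m and z of small_flange_centre in the frame of small_round_tray between 0.032 and 0.04 m and horizontal distance between oblong_foot_centre and oblong_tray below 0.013 m and z of oblong_foot_centre in the frame of oblong_tray between 0.032 and 0.04 m and horizontal distance between square_foot_centre and square_tray below 0.013 m and z of square_foot_centre in the frame of square_tray between 0.032 and 0.04 m and angle between the x axis of oblong_foot_centre and the x axis of oblong_tray, either way round below 0.3 rad and (angle between the x axis of square_foot_centre and the x axis of square_tray, either way round below 0.35 rad or angle between the x axis of square_foot_centre and the y axis of square_tray, either way round below 0.35 rad)); the robot touches nothing.
It fails at once if a pattern is dropped or thrown (moves faster than 0.7 m/s while no finger touches it) ((linear speed of large_flange above 0.7 m/s and contact force between the fingers and large_flange below 0.05 N) or (linear speed of small_flange above 0.7 m/s and contact force between the fingers and small_flange below 0.05 N) or (linear speed of oblong_foot above 0.7 m/s and contact force between the fingers and oblong_foot below 0.05 N) or (linear speed of square_foot above 0.7 m/s and contact force between the fingers and square_foot below 0.05 N)).
It fails at once if the tin or the brush is moved by more than 25 mm (distance of any of tin_centre, brush from where it was at the start of the episode above 0.025 m).
It also fails if it takes over 112 s, if anything falls off the work surface, if the arm or the gripper's body presses on something with over 40 N, if the wrist force passes 120 N, or if a joint passes its speed limit or range.

## Working session

There is one attempt and no reset: what is moved stays moved. The work goes in short steps, Python scripts to look and compute and a tool call to move; the robot and the scene stay as the last step left them, time stands still between calls to the robot, and variables do not carry over. Pictures are saved under pics/ and viewed, about 12 in all and at most 16, crops included, and the job is handed in when it is done.

Besides the shell and the picture viewer there is one more tool, called after ">>>" as name(argument=value, ...), one argument or row to a line, values as JSON. move_arm: Moves the arm, as the interface text tells. Its arguments: {"type":"object","properties":{"commands":{"type":"array"},"jaw":{"type":"number"}},"required":["commands"]}

```bash
mkdir -p pics; ls
python3 - <<'E'
from plant import *
import cv2,numpy as np
print(get_obs())
for n in("top","side"):
    p,d=snapshot(n);c=calibration(n);print(n,c)
    cv2.imwrite(f"pics/{n}0.png",p[:,:,::-1]);np.savez(f"{n}0.npz",p=p,d=d)
E
```

```text
pics
{'clock': 0.0, 'joint_pos': array([ 8.64646152e+01,  2.05917515e+01,  6.32599832e-01, -2.14369517e-02,
       -7.01341964e+01, -1.65055233e+01]), 'qvel': array([ 0.01797543,  0.03652202, -0.07093736, -0.00613715,  0.05366376,
       -0.06632284]), 'tau': array([ 2.01142997e-03, -5.82726932e+01,  2.93052131e+01,  6.99669465e+00,
        7.07954750e-03, -1.52750772e-04]), 'tool_pos': array([0.23118098, 0.63365102, 0.22560604]), 'orientation': array([   4.3251468 ,   89.90450081, -105.72306245]), 'force': array([0.5916664 , 0.53076471, 0.11510929]), 'moment': array([-1.42654511e-02, -6.55899371e-03,  7.45152529e-05]), 'opening': 0.08787522827002757}
top {'mtx': array([[532.87411947,   0.        , 324.60862059],
       [  0.        , 532.87411947, 237.98057856],
       [  0.        ,   0.        ,   1.        ]]), 'k1': -0.0007764707206695175, 'T': array([[ 2.62994420e-02,  9.97999827e-01, -5.74863910e-02,
         4.75232510e-01],
       [-9.99654106e-01,  2.62607427e-02, -1.42865997e-03,
         1.25816121e-02],
       [ 8.38329180e-05,  5.75040798e-02,  9.98345268e-01,
         1.22075349e+00],
       [ 0.00000000e+00,  0.00000000e+00,  0.00000000e+00,
         1.00000000e+00]])}
side {'mtx': array([[437.8010613 ,   0.        , 322.57983401],
       [  0.        , 437.8010613 , 236.39748653],
       [  0.        ,   0.        ,   1.        ]]), 'k1': -0.08811476702465892, 'T': array([[ 0.94661802,  0.19406705, -0.25739524,  0.29894985],
       [-0.32158617,  0.62372601, -0.71242417, -0.66659593],
       [ 0.02228605,  0.75716831,  0.65283956,  0.69043973],
       [ 0.        ,  0.        ,  0.        ,  1.        ]])}
```

View pics/top0.png

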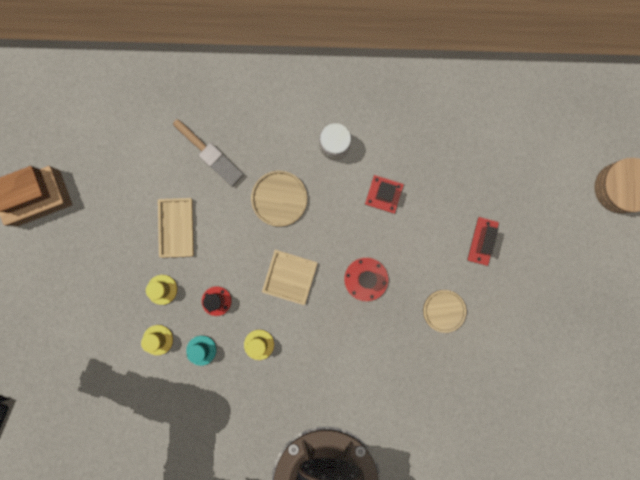

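View pics/side0.png

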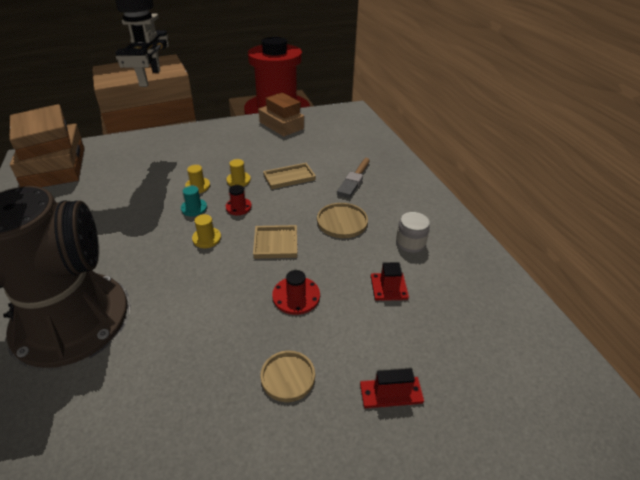

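The top view shows the red patterns: large round at (367,280), small round at (217,300), oblong at (484,241) and square at (384,194). The trays are large round at (280,198), small round at (445,311), oblong at (176,228) and square at (290,277). The yellow and turquoise decoys crowd the small red one, and the tin at (336,140) and brush at (208,155) stand beyond.

```bash
cat > h.py <<'E'
import cv2,numpy as np
from plant import *
def ray(n,uv,z):
    c=calibration(n);uv=np.asarray(uv,float).reshape(-1,1,2)
    q=cv2.undistortPoints(uv,c["mtx"],np.array([c["k1"],0,0,0.])).reshape(-1,2)
    d=np.c_[q[:,0],-q[:,1],-np.ones(len(q))]@c["T"][:3,:3].T;o=c["T"][:3,3]
    return (o+d*((z-o[2])/d[:,2])[:,None])[:,:2]
def masks(p):
    h=cv2.cvtColor(p,cv2.COLOR_RGB2HSV);H,S,V=[h[...,i].astype(int) for i in range(3)]
    red=((H<6)|(H>172))&(S>150)&(V>60)
    black=(V<60)
    ply=(H>10)&(H<25)&(S>70)&(V>110)
    return [m.astype(np.uint8) for m in(red,black,ply)]
def blobs(m,amin):
    cs,_=cv2.findContours(m,cv2.RETR_EXTERNAL,cv2.CHAIN_APPROX_NONE)
    return [c for c in cs if cv2.contourArea(c)>amin]
def rect(xy):
    (c,s,a)=cv2.minAreaRect((xy*1000).astype(np.float32)) # mm
    b=cv2.boxPoints((c,s,a));e=b[1]-b[0];f=b[2]-b[1]
    l=e if np.linalg.norm(e)>np.linalg.norm(f) else f
    return np.round(c,1),np.round(sorted(s),1),round(float(np.degrees(np.arctan2(l[1],l[0])))%180,1)
E
cat > m.py <<'E'
from h import *
z=np.load("top0.npz");p,d=z["p"],z["d"]
r,k,w=masks(p)
for c in blobs(r,150):
    print("red px",c.mean((0,1)).round(),"foot",*rect(ray("top",c,.010)))
    m=np.zeros_like(r);cv2.drawContours(m,[cv2.convexHull(c)],-1,1,-1);m=cv2.dilate(m,np.ones((5,5)))
    b=blobs(m&k,30)
    if b: b=max(b,key=cv2.contourArea);print("   top",*rect(ray("top",b,.060)), "depth z", np.median(d[(m&k)>0]))
for c in blobs(w,500): print("ply px",c.mean((0,1)).round(),*rect(ray("top",c,.014)))
E
python3 m.py
```

```text
red px [219. 300.] foot [397.9 249.3] [50.6 61.9] 13.0
   top [395.8 252.3] [32.4 34.7] 92.1 depth z 1.1542987
red px [358. 272.] foot [471.1 -61.1] [40.1 87. ] 139.5
red px [478. 245.] foot [ 547.4 -344.6] [43.3 96.5] 167.4
red px [377. 196.] foot [ 643.4 -103.7] [44.5 74.1] 18.8
ply px [444. 311.] [ 387.3 -258.7] [89.5 94.7] 91.5
ply px [290. 277.] [454.6  91. ] [ 98.3 100. ] 74.4
ply px [176. 228.] [559.3 353.3] [ 77.6 131.1] 3.7
ply px [279. 198.] [633.4 120.6] [123.1 123.8] 1.6
ply px [ 28. 195.] [631.7 699. ] [109.1 144. ] 112.5
ply px [621. 185.] [ 685.  -649.5] [100.4 124.5] 179.6
ply px [312.  23.] [1035.2   39. ] [ 128.6 1488.3] 91.5
```

```bash
cat > m2.py <<'E'
from h import *
import sys
def feet(n,p):
    h=cv2.cvtColor(p,cv2.COLOR_RGB2HSV).astype(int);H,S,V=h[...,0],h[...,1],h[...,2]
    r=(((H<8)|(H>170))&(S>130)&(V>40)).astype(np.uint8);k=(V<62).astype(np.uint8)
    r=cv2.morphologyEx(r,cv2.MORPH_CLOSE,np.ones((5,5)))
    for c in blobs(r,120):
        hull=cv2.convexHull(c);m=np.zeros_like(r);cv2.drawContours(m,[hull],-1,1,-1)
        b=blobs(cv2.dilate(m,np.ones((5,5)))&k&(1-((S>130)&((H<8)|(H>170)))).astype(np.uint8),25)
        print(n,"foot px",c.mean((0,1)).round(),*rect(ray(n,hull,.010)),end="  ")
        if b: b=max(b,key=cv2.contourArea);print("top",b.mean((0,1)).round(),*rect(ray(n,b,.060)))
        else: print()
if __name__=="__main__":
    for n in("top","side"): feet(n,np.load(n+"0.npz")["p"])
    p=np.load("top0.npz")["p"]
    crops=[cv2.resize(p[y-30:y+30,x-35:x+35,::-1],None,fx=5,fy=5,interpolation=cv2.INTER_NEAREST) for x,y in((217,300),(367,280),(484,241),(384,194))]
    cv2.imwrite("pics/crops.png",np.vstack([np.hstack(crops[:2]),np.hstack(crops[2:])]))
E
python3 m2.py
```

```text
top foot px [216. 301.] [396.  254.9] [61.1 63. ] 2.1  top [212. 302.] [395.8 254.5] [32.4 34.7] 92.2
top foot px [367. 279.] [455.1 -81.3] [93.3 94.3] 78.6  
top foot px [481. 240.] [ 547.9 -345.4] [ 46.2 100.4] 166.1  
top foot px [384. 194.] [ 649.4 -118.8] [68.5 68.6] 74.0  
side foot px [391. 393.] [ 548.8 -343.7] [ 52.3 103.9] 166.2  top [396. 379.] [ 547.3 -349.2] [13. 59.] 164.8
side foot px [296. 295.] [454.6 -84.2] [97.3 97.7] 166.1  top [295. 279.] [452.9 -87.2] [21.7 35.8] 162.5
side foot px [389. 286.] [ 651.  -115.5] [71.5 83.7] 73.8  top [392. 272.] [ 647.8 -125.7] [17.1 34.5] 162.3
side foot px [238. 204.] [399.4 265.9] [62.  98.4] 78.5  
side foot px [275.  80.] [ 725.7 1153.5] [259.1 793.1] 77.6  top [276.  65.] [ 702.2 1070.4] [262.5 703.5] 76.6
```

View pics/crops.png

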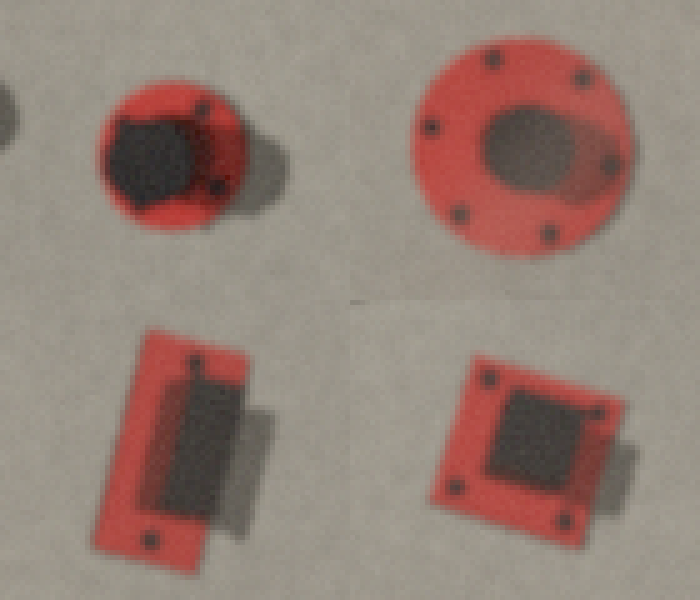

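The crops show clean feet and black tops: small (396,255), large (455,-82), oblong (548,-345) at 166°, square (650,-118) at 74° (mm). Sizes match to within a few mm, and the side view agrees. I'll start with the small round pattern.

```bash
cat > t.py <<'E'
# usage: t.py x y z [jawdir deg]  (mm) -> total shift along tool axes in cm, spin rad
import sys,numpy as np
from scipy.spatial.transform import Rotation as Ro
from plant import get_obs
o=get_obs();R=Ro.from_euler("xyz",o["orientation"],degrees=True).as_matrix()
p=o["tool_pos"];a=np.degrees(np.arctan2(R[1,2],R[0,2]))
v=list(map(float,sys.argv[1:]))
for i in range(0,len(v),4):
    t=np.array(v[i:i+3])/1000;s=R.T@(t-p)*100
    w=(a-v[i+3]+90)%180-90
    print("shift cm",s.round(2),"rows",np.linalg.norm(s)/5,"spin rad",np.radians(w).round(3),"rows",abs(w)/8.59)
print(round(o["clock"],2),"tcp",(p*1000).round(1),"jaw",a.round(1),"down",R[:,0].round(3),"open",o["opening"],"j1,j6",o["joint_pos"][[0,5]])
E
python3 t.py 396 255 130 70
```

```text
shift cm [ 9.62 28.46 29.91] rows 8.479112886318521 spin rad -0.001 rows 0.005422610354694937
0.1 tcp [231.2 633.7 225.7] jaw -110.0 down [-0.    -0.001 -1.   ] open 0.08740869567591418 j1,j6 [ 86.46531526 -16.50590188]
```

>>> move_arm(
  commands=[
    [[0.9, 3.5, 3.2, 0], [1, 3.5, 3.2, 0], [1, 3.5, 3.2, 0], [1, 3.5, 3.2, 0], [1, 3.5, 3.2, 0], [1, 3.5, 3.2, 0], [1, 3.5, 3.2, 0], [0.9, 3.3, 3.2, 0]],
  ],
  jaw=7,
)

```text
clock: 0.9
tool_pos: [0.4051, 0.2963, 0.1481]
orientation: [-32.4, 90.0, -142.4]
force: [1.6, 0.2, -0.4]
opening: 0.0698
```

>>> move_arm(
  commands=[
    [[1, 0.7, 2.2, 0], [0.8, 0, 2.1, 0], [0, 0, 0, 0], [0, 0, 0, 0]],
  ],
)

```text
clock: 1.3
tool_pos: [0.3967, 0.2553, 0.1307]
orientation: [117.5, 90.0, 7.4]
force: [-0.3, 0.6, 0.4]
opening: 0.07
```

```bash
python3 t.py 396 255 23 70; python3 -c "
from h import *
p,d=snapshot('side');cv2.imwrite('pics/s1.png',p[100:300,100:400,::-1].repeat(2,0).repeat(2,1))"
```

```text
shift cm [10.77 -0.06  0.05] rows 2.1536048145881868 spin rad -0.001 rows 0.007905178097368161
1.3 tcp [396.7 255.3 130.7] jaw -110.1 down [ 0.  0. -1.] open 0.06999532297241756 j1,j6 [56.75775371 13.16888374]
```

View pics/s1.png

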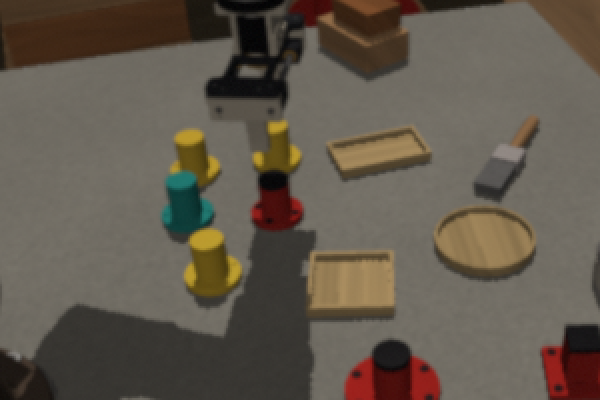

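The crop shows the fingers above the small red pattern, whose hub is at crop (273,185), with the decoys clear. Now I'll descend, close and lift slightly.

>>> move_arm(
  commands=[
    [[3, 0, 0, 0], [3, 0, 0, 0], [2.5, 0, 0, 0], [1.5, 0, 0, 0], [0.7, 0, 0, 0], [0, 0, 0, 0]],
  ],
)

```text
clock: 1.95
tool_pos: [0.3965, 0.2559, 0.0229]
orientation: [-11.2, 89.9, -121.2]
force: [0.8, 0.0, 0.8]
opening: 0.07
```

>>> move_arm(
  commands=[
    [[0, 0, 0, 0], [0, 0, 0, 0], [0, 0, 0, 0], [0, 0, 0, 0], [0, 0, 0, 0], [0, 0, 0, 0]],
  ],
  jaw=2,
)

```text
clock: 2.55
tool_pos: [0.397, 0.2561, 0.0242]
orientation: [160.2, 89.9, 50.2]
force: [-0.5, 0.6, 6.4]
opening: 0.0395
```

>>> move_arm(
  commands=[
    [[-1, 0, 0, 0], [-2, 0, 0, 0], [-3, 0, 0, 0], [-3, 0, 0, 0], [-2, 0, 0, 0], [0, 0, 0, 0]],
  ],
)

```text
clock: 3.15
tool_pos: [0.3976, 0.2566, 0.1367]
orientation: [161.2, 89.7, 51.2]
force: [0.6, -0.2, -1.8]
opening: 0.0397
```

```bash
python3 t.py 470 100 130 70 460 -130 130 70 388 -259 130 70; python3 -c "
from m2 import *
p,d=snapshot('side');cv2.imwrite('pics/s2.png',p[100:300,100:400,::-1].repeat(2,0).repeat(2,1))"
```

```text
shift cm [ 0.64 12.17 12.23] rows 3.4529793269015103 spin rad -0.0 rows 0.0028885571801148756
shift cm [ 0.54 19.1  34.19] rows 7.832818038474765 spin rad -0.0 rows 0.0028885571801148756
shift cm [ 0.47 16.76 48.77] rows 10.314119522624745 spin rad -0.0 rows 0.0028885571801148756
3.15 tcp [397.6 256.6 136.7] jaw -110.0 down [ 0.003  0.004 -1.   ] open 0.03973677958404263 j1,j6 [56.77460371 13.17860659]
```

View pics/s2.png

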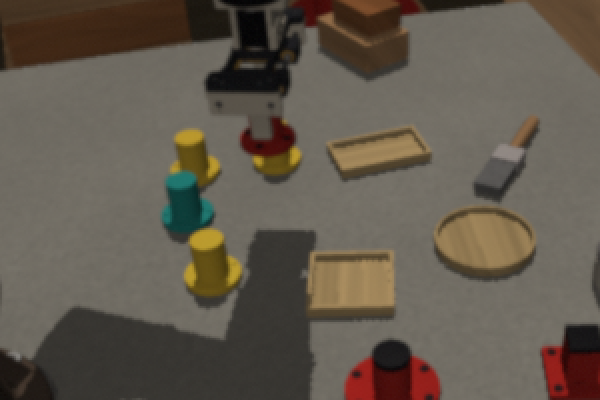

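The crop shows the small red pattern hanging level in the grip at (267,140). On to the small round tray.

>>> move_arm(
  commands=[
    [[0, 1.5, 1.5, 0], [0, 2.7, 2.7, 0], [0, 2.7, 2.7, 0], [0, 2.7, 2.7, 0], [0, 2.57, 2.63, 0], [0, 1.4, 4, 0], [0, 1.4, 4, 0], [0, 1.4, 4, 0]],
  ],
)

```text
clock: 4.0
tool_pos: [0.4659, -0.0301, 0.1323]
orientation: [-58.6, 89.8, -168.6]
force: [0.5, -0.5, -0.7]
opening: 0.0393
```

>>> move_arm(
  commands=[
    [[0, 1.4, 4, 0], [0, 1.3, 4, 0], [0, 0, 4, 0], [0, -0.6, 4, 0], [0, -0.6, 4, 0], [0, -0.6, 3, 0], [0, -0.5, 1.5, 0], [0, 0, 0, 0]],
  ],
)

```text
clock: 4.8
tool_pos: [0.3846, -0.2606, 0.1322]
orientation: [-87.5, 89.8, 162.3]
force: [-0.2, -0.5, -2.5]
opening: 0.0394
```

```bash
python3 t.py 388 -259 31 70; python3 -c "
from h import *
p,d=snapshot('side');cv2.imwrite('pics/s3.png',p[200:480,160:480,::-1].repeat(2,0).repeat(2,1))"
```

```text
shift cm [10.12  0.29 -0.27] rows 2.0262285132444724 spin rad -0.004 rows 0.02564066331240844
4.8 tcp [ 384.6 -260.6  132.2] jaw -110.2 down [-0.003  0.001 -1.   ] open 0.03942402750803075 j1,j6 [-9.76451871 79.56449535]
```

View pics/s3.png

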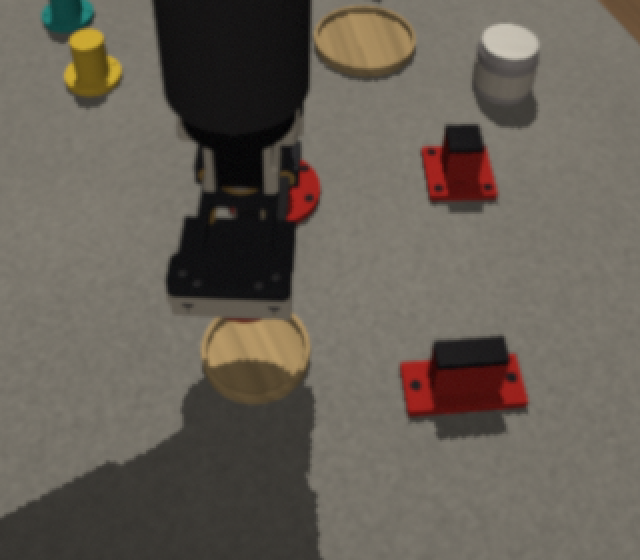

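The view shows the gripper above the small tray, whose centre is at crop (256,350). Lower gently.

>>> move_arm(
  commands=[
    [[2.5, 0.15, -0.15, 0], [2.5, 0.15, -0.15, 0], [2.3, 0, 0, 0], [1.5, 0, 0, 0], [0.8, 0, 0, 0], [0.3, 0, 0, 0], [0.2, 0, 0, 0], [0, 0, 0, 0]],
  ],
)

```text
clock: 5.65
tool_pos: [0.3914, -0.2579, 0.0329]
orientation: [94.4, 90.0, -15.6]
force: [0.2, 0.6, -1.2]
opening: 0.0397
```

>>> move_arm(
  commands=[
    [[0.1, -0.2, 0.1, 0], [0.1, 0, 0, 0], [0.1, 0, 0, 0], [0, 0, 0, 0], [0, 0, 0, 0]],
  ],
)

```text
clock: 6.15
tool_pos: [0.3889, -0.2583, 0.0302]
orientation: [85.7, 90.0, -24.4]
force: [-2.2, 1.3, 4.9]
opening: 0.0395
```

```bash
python3 t.py 388 -259 30 70
```

```text
shift cm [ 0.02 -0.06  0.09] rows 0.022896699488047543 spin rad -0.001 rows 0.004470293603277788
6.15 tcp [ 388.9 -258.3   30.2] jaw -110.0 down [ 0.001 -0.    -1.   ] open 0.03946915203674208 j1,j6 [-9.33001103 79.27928102]
```

>>> move_arm(
  commands=[
    [[0, 0, 0, 0], [0, 0, 0, 0], [0, 0, 0, 0], [0, 0, 0, 0], [-1, 0, 0, 0], [-2, 0, 0, 0], [-3, 0, 0, 0], [-3, 0, 0, 0]],
  ],
  jaw=7,
)

```text
clock: 6.95
tool_pos: [0.3884, -0.2582, 0.121]
orientation: [-70.8, 90.0, 179.2]
force: [1.3, 0.3, 0.1]
opening: 0.0699
```

```bash
python3 t.py 548 -345 130 76.2 ; python3 t.py 387 -259 200 70
```

```text
shift cm [-0.91 17.97  2.69] rows 3.637937768783149 spin rad -0.109 rows 0.7258266841159019
6.95 tcp [ 388.4 -258.2  121. ] jaw -110.0 down [-0.001  0.    -1.   ] open 0.06988727065178116 j1,j6 [-9.32216569 79.28232977]
shift cm [-7.9  -0.11  0.13] rows 1.579425855351357 spin rad -0.001 rows 0.004057184697972098
6.95 tcp [ 388.4 -258.2  121. ] jaw -110.0 down [-0.001  0.    -1.   ] open 0.06988727065178116 j1,j6 [-9.32216569 79.28232977]
```

Next, the oblong pattern. I'll check the placed small one in the same picture.

>>> move_arm(
  commands=[
    [[-0.3, 3.5, 0.5, 0], [-0.3, 4, 0.6, 0], [-0.3, 4, 0.6, 0], [0, 4, 0.6, 0], [0, 2.47, 0.4, 0], [0, 0, 0, -0.1], [0, 0, 0, 0], [0, 0, 0, 0]],
  ],
)

```text
clock: 7.75
tool_pos: [0.548, -0.345, 0.1289]
orientation: [-108.5, 90.0, 147.0]
force: [0.1, -0.1, 0.1]
opening: 0.0697
```

```bash
python3 t.py 548 -345 23 76.2; python3 -c "
from m2 import *
p,d=snapshot('top');feet('top',p);q,d=snapshot('side');feet('side',q);cv2.imwrite('pics/s4.png',np.hstack([p[180:370,320:540,::-1],q[290:480,200:420,::-1]]).repeat(1,0).repeat(1,1))"
```

```text
shift cm [ 1.059e+01  1.000e-02 -0.000e+00] rows 2.117191991282445 spin rad -0.012 rows 0.0768501080131244
7.75 tcp [ 548.  -345.   128.9] jaw -104.5 down [-0.  0. -1.] open 0.06965729728184611 j1,j6 [-14.96770165  90.51044375]
top foot px [366. 279.] [454.4 -81.9] [90.4 95.2] 91.5  
top foot px [383. 194.] [ 649.4 -118.8] [67.8 68.6] 74.0  
side foot px [390. 393.] [ 548.7 -343.7] [ 52.2 103.8] 166.0  top [394. 381.] [ 545.9 -350.8] [11.  56.5] 161.5
side foot px [287. 376.] [ 389.  -259.7] [62.2 65.6] 168.2  top [287. 362.] [ 387.5 -264.8] [17.2 35.2] 168.0
side foot px [296. 296.] [454.6 -84.3] [97.5 97.7] 166.1  top [296. 279.] [453.8 -87.5] [21.7 33.8] 162.5
side foot px [275.  79.] [ 715.7 1158. ] [262.3 803.1] 75.8  top [276.  64.] [ 699.3 1082.2] [266.7 686.5] 75.5
```

View pics/s4.png

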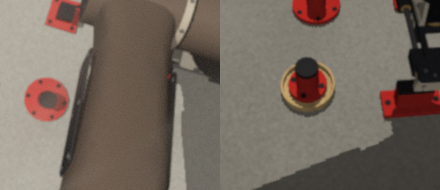

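The picture shows the small pattern seated in its tray (side crop (307,85)), and the gripper over the oblong one.

>>> move_arm(
  commands=[
    [[3, 0, 0, 0], [3, 0, 0, 0], [2.5, 0, 0, 0], [1.4, 0, 0, 0], [0.7, 0, 0, 0], [0, 0, 0, 0]],
  ],
)

```text
clock: 8.45
tool_pos: [0.5482, -0.3451, 0.0224]
orientation: [-81.9, 90.0, 173.8]
force: [-0.6, -0.6, -0.5]
opening: 0.0698
```

>>> move_arm(
  commands=[
    [[0, 0, 0, 0], [0, 0, 0, 0], [0, 0, 0, 0], [0, 0, 0, 0], [0, 0, 0, 0], [0, 0, 0, 0], [0, 0, 0, 0]],
  ],
  jaw=1,
)

```text
clock: 9.15
tool_pos: [0.5484, -0.3451, 0.0227]
orientation: [96.6, 90.0, -7.7]
force: [-0.6, 0.8, 0.5]
opening: 0.0241
```

>>> move_arm(
  commands=[
    [[-1, 0, 0, 0], [-2, 0, 0, 0], [-3, 0, 0, 0], [-3, 0, 0, 0], [-2, 0, 0, 0], [0, 0, 0, 0]],
  ],
)

```text
clock: 9.75
tool_pos: [0.5501, -0.346, 0.1367]
orientation: [81.6, 89.7, -22.7]
force: [0.2, -0.8, -1.4]
opening: 0.0238
```

```bash
python3 t.py 559 353 135 93.7
```

```text
shift cm [ 1.000e-02 -1.639e+01 -6.795e+01] rows 13.980387026329769 spin rad -0.314 rows 2.0940568848876833
9.75 tcp [ 550.1 -346.   136.7] jaw -104.3 down [ 0.006 -0.002 -1.   ] open 0.02380737854562519 j1,j6 [-14.97059046  90.65387212]
```

>>> move_arm(
  commands=[
    [[0, -0.6, -2.4, 0], [0, -1, -4, 0], [0, -1, -4.2, 0], [0, -1, -4.2, 0], [0, -1, -4.2, 0], [0, -1, -4.2, 0], [0, -1, -4.2, 0], [0, -1, -4.2, 0]],
  ],
)

```text
clock: 10.55
tool_pos: [0.5519, -0.0185, 0.132]
orientation: [-70.7, 89.9, -175.0]
force: [0.5, -0.4, -1.5]
opening: 0.0237
```

>>> move_arm(
  commands=[
    [[0, -1, -4.2, 0], [0, -1, -4.2, 0], [0, -1, -4.2, 0], [0, -1, -4.2, 0], [0, -1, -4.2, 0], [0, -1, -4.2, 0], [0, -1, -4.2, 0], [0, -1, -4, 0]],
  ],
)

```text
clock: 11.35
tool_pos: [0.5571, 0.3247, 0.1316]
orientation: [-39.2, 89.9, -143.5]
force: [-0.1, -0.7, -2.2]
opening: 0.0239
```

>>> move_arm(
  commands=[
    [[0, -0.8, -2.8, 0], [0, 0, 0, -0.1], [0, 0, 0, -0.1], [0, 0, 0, -0.1], [0, 0, 0, 0], [0, 0, 0, 0]],
  ],
)

```text
clock: 11.95
tool_pos: [0.5567, 0.352, 0.1319]
orientation: [-52.2, 89.9, -139.5]
force: [-0.3, 0.5, -1.1]
opening: 0.0237
```

```bash
python3 t.py 559 353 31 93.7; python3 -c "
from m2 import *
q,d=snapshot('side');cv2.imwrite('pics/s5.png',q[80:280,140:440,::-1].repeat(2,0).repeat(2,1))"
```

```text
shift cm [10.09  0.24 -0.09] rows 2.018577049857016 spin rad -0.017 rows 0.11622351011195756
11.95 tcp [556.7 352.  131.9] jaw -87.3 down [-0.001 -0.001 -1.   ] open 0.023719147370115812 j1,j6 [49.23038649 43.4775345 ]
```

View pics/s5.png

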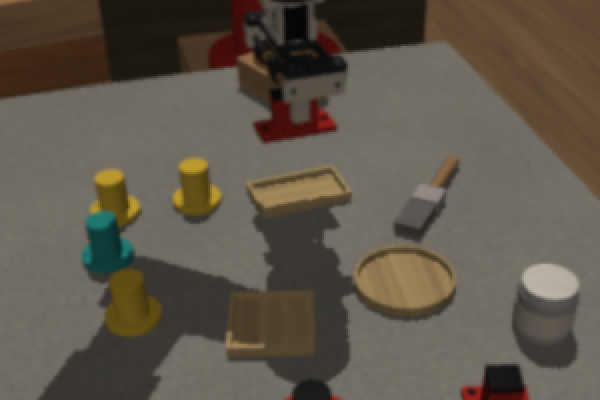

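The oblong pattern hangs at crop (295,130), lined up with its tray at (298,190). Lower it.

>>> move_arm(
  commands=[
    [[2.5, 0.1, 0, 0], [2.5, 0.1, 0, 0], [2.3, 0, 0, 0], [1.5, 0, 0, 0], [0.8, 0, 0, 0], [0.3, 0, 0, 0], [0.1, 0, 0, 0], [0, 0, 0, 0]],
  ],
)

```text
clock: 12.8
tool_pos: [0.5595, 0.3529, 0.0335]
orientation: [128.7, 89.9, 41.5]
force: [0.3, 0.1, -0.8]
opening: 0.0233
```

>>> move_arm(
  commands=[
    [[0.1, 0, 0, 0], [0.1, 0, 0, 0], [0, 0, 0, 0], [0, 0, 0, 0]],
  ],
)

```text
clock: 13.2
tool_pos: [0.5591, 0.3525, 0.0307]
orientation: [131.7, 90.0, 44.6]
force: [0.5, 0.3, -2.3]
opening: 0.0239
```

```bash
python3 t.py 559 353 28.5 93.7
```

```text
shift cm [ 0.22 -0.   -0.05] rows 0.04550773986916392 spin rad -0.014 rows 0.09597327188337651
13.2 tcp [559.1 352.5  30.7] jaw -87.1 down [ 0.  0. -1.] open 0.023881183851128637 j1,j6 [49.10196618 43.7727463 ]
```

>>> move_arm(
  commands=[
    [[0.1, 0, 0, 0], [0.1, 0, 0, 0], [0, 0, 0, 0], [0, 0, 0, 0]],
  ],
)

```text
clock: 13.6
tool_pos: [0.5591, 0.3526, 0.0287]
orientation: [125.4, 90.0, 38.3]
force: [-0.3, -0.1, 0.4]
opening: 0.0235
```

>>> move_arm(
  commands=[
    [[0.1, 0, 0, 0], [0, 0, 0, 0]],
  ],
)

```text
clock: 13.8
tool_pos: [0.5591, 0.3525, 0.0287]
orientation: [106.4, 90.0, 19.3]
force: [-2.7, -1.8, 7.5]
opening: 0.024
```

>>> move_arm(
  commands=[
    [[0, 0, 0, 0], [0, 0, 0, 0], [0, 0, 0, 0], [0, 0, 0, 0], [-1, 0, 0, 0], [-2, 0, 0, 0], [-3, 0, 0, 0], [-4, 0, 0, 0]],
  ],
  jaw=6,
)

```text
clock: 14.6
tool_pos: [0.5582, 0.3517, 0.1276]
orientation: [-48.6, 89.8, -135.7]
force: [0.3, 1.6, -0.2]
opening: 0.0597
```

```bash
python3 t.py 650 -118 130 74
```

```text
shift cm [-0.16  6.82 47.37] rows 9.57108005188169 spin rad 0.329 rows 2.1963180898932904
14.6 tcp [558.2 351.7 127.6] jaw -87.1 down [-0.002 -0.002 -1.   ] open 0.05969208180533314 j1,j6 [49.1008127  43.77479634]
```

>>> move_arm(
  commands=[
    [[0, 0.4, 2.8, 0], [0, 0.65, 4.5, 0], [0, 0.65, 4.5, 0], [0, 0.65, 4.5, 0], [0, 0.65, 4.5, 0], [0, 0.65, 4.5, 0], [0, 0.65, 4.5, 0], [0, 0.65, 4.5, 0]],
  ],
)

```text
clock: 15.4
tool_pos: [0.626, 0.0106, 0.1286]
orientation: [97.9, 89.9, 10.8]
force: [1.0, 0.8, 0.3]
opening: 0.0599
```

>>> move_arm(
  commands=[
    [[0, 0.65, 4.5, 0], [0, 0.65, 4.5, 0], [0, 0.55, 4.1, 0], [0, 0, 0, 0.11], [0, 0, 0, 0.11], [0, 0, 0, 0.11], [0, 0, 0, 0], [0, 0, 0, 0]],
  ],
)

```text
clock: 16.2
tool_pos: [0.6508, -0.1176, 0.1281]
orientation: [102.8, 90.0, -3.0]
force: [-0.3, -0.4, 0.4]
opening: 0.06
```

```bash
python3 t.py 650 -118 23 74; python3 -c "
from m2 import *
q,d=snapshot('side');feet('side',q);cv2.imwrite('pics/s6.png',q[130:330,210:510,::-1].repeat(2,0).repeat(2,1))"
```

```text
shift cm [10.51 -0.07  0.07] rows 2.101876454230296 spin rad 0.003 rows 0.01793003562812422
16.2 tcp [ 650.8 -117.6  128.1] jaw -105.8 down [ 0. -0. -1.] open 0.05996871162995377 j1,j6 [ 6.62233086 67.52883597]
side foot px [287. 376.] [ 388. -259.] [62.9 66.7] 165.3  top [287. 361.] [ 386.2 -263.9] [17.4 40.1] 162.4
side foot px [296. 296.] [454.6 -84.3] [97.5 97.7] 166.1  top [296. 279.] [453.8 -87.5] [21.7 33.8] 162.6
side foot px [389. 286.] [ 651.  -115.6] [71.5 83.7] 73.5  top [392. 272.] [ 647.9 -125.7] [17.1 34.2] 162.3
side foot px [288. 172.] [561.1 380.4] [ 89.  104.9] 3.1  
side foot px [275.  79.] [ 725.5 1153.9] [263.2 792.3] 78.0  top [276.  65.] [ 704.2 1073.6] [265.2 697.4] 77.5
```

View pics/s6.png

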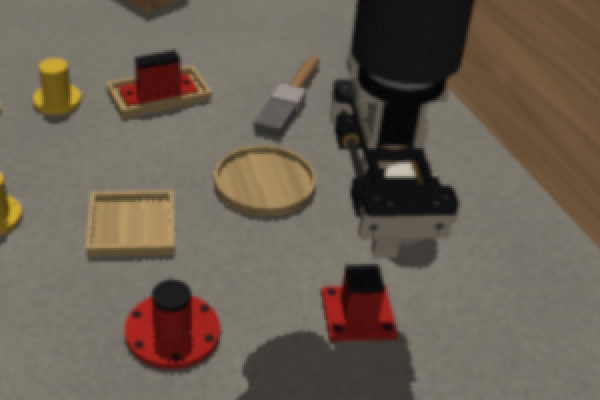

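The oblong pattern sits in its tray at crop (160,80). The gripper is over the square pattern, hub at (362,290), with the tin hidden behind the gripper but lower than its body. Grasp the square one.

>>> move_arm(
  commands=[
    [[3, 0, 0, 0], [3, 0, 0, 0], [2.5, 0, 0, 0], [1.3, 0, 0, 0], [0.7, 0, 0, 0], [0, 0, 0, 0]],
  ],
)

```text
clock: 16.85
tool_pos: [0.6507, -0.1175, 0.0222]
orientation: [-60.3, 90.0, -166.3]
force: [0.2, 0.4, 0.5]
opening: 0.0599
```

>>> move_arm(
  commands=[
    [[0, 0, 0, 0], [0, 0, 0, 0], [0, 0, 0, 0], [0, 0, 0, 0], [0, 0, 0, 0], [0, 0, 0, 0], [0, 0, 0, 0]],
  ],
  jaw=2,
)

```text
clock: 17.55
tool_pos: [0.6513, -0.1175, 0.0235]
orientation: [104.4, 89.9, -1.6]
force: [-1.1, 1.1, 6.7]
opening: 0.0361
```

>>> move_arm(
  commands=[
    [[-1, 0, 0, 0], [-2, 0, 0, 0], [-3, 0, 0, 0], [-3, 0, 0, 0], [-2, 0, 0, 0], [0, 0, 0, 0]],
  ],
)

```text
clock: 18.15
tool_pos: [0.6525, -0.1177, 0.1365]
orientation: [105.7, 89.7, -0.3]
force: [0.2, 0.1, -1.6]
opening: 0.036
```

```bash
python3 t.py 455 91 135 74.4
```

```text
shift cm [  0.03 -24.74 -14.61] rows 5.746329169623722 spin rad -0.007 rows 0.047762489457201865
18.15 tcp [ 652.5 -117.7  136.5] jaw -106.0 down [ 0.006 -0.    -1.   ] open 0.03596661300736844 j1,j6 [ 6.61699948 67.34873245]
```

>>> move_arm(
  commands=[
    [[0, -2, -1.2, 0], [0, -3.7, -2.2, 0], [0, -3.8, -2.25, 0], [0, -3.8, -2.25, 0], [0, -3.8, -2.25, 0], [0, -3.8, -2.25, 0], [0, -3.8, -2.2, 0], [0, 0, 0, 0]],
  ],
)

```text
clock: 18.95
tool_pos: [0.4501, 0.0931, 0.1321]
orientation: [-88.7, 89.9, 165.5]
force: [1.2, 0.5, -1.1]
opening: 0.0353
```

>>> move_arm(
  commands=[
    [[2, 0, 0, 0], [2, 0, 0, 0], [2, 0, 0, 0], [0, 0, 0, 0], [0, 0, 0, 0]],
  ],
)

```text
clock: 19.45
tool_pos: [0.4534, 0.0905, 0.0723]
orientation: [-34.1, 89.9, -140.1]
force: [0.0, -1.4, -1.8]
opening: 0.036
```

```bash
python3 t.py 455 91 30 74.4
```

```text
shift cm [ 4.23  0.14 -0.1 ] rows 0.8474588326070615 spin rad -0.008 rows 0.051423113905072024
19.45 tcp [453.4  90.5  72.3] jaw -106.0 down [-0.001 -0.001 -1.   ] open 0.03603399203276092 j1,j6 [35.80168273 38.14864411]
```

>>> move_arm(
  commands=[
    [[2, 0.1, -0.1, 0], [1.2, 0, 0, 0], [0.5, 0, 0, 0], [0.3, 0, 0, 0], [0.1, 0, 0, 0], [0.1, 0, 0, 0], [0, 0, 0, 0], [0, 0, 0, 0]],
  ],
)

```text
clock: 20.25
tool_pos: [0.4551, 0.0918, 0.0309]
orientation: [136.9, 90.0, 30.9]
force: [-0.5, -0.8, -0.9]
opening: 0.0357
```

```bash
python3 t.py 455 91 29 74.4
```

```text
shift cm [0.19 0.01 0.08] rows 0.04167688664792079 spin rad -0.007 rows 0.04964963384795383
20.25 tcp [455.1  91.8  30.9] jaw -106.0 down [ 0.001  0.    -1.   ] open 0.03570646519681536 j1,j6 [35.80990644 38.15948197]
```

>>> move_arm(
  commands=[
    [[0.1, 0, 0, 0], [0.1, 0, 0, 0], [0, 0, 0, 0], [0, 0, 0, 0]],
  ],
)

```text
clock: 20.65
tool_pos: [0.455, 0.0918, 0.0294]
orientation: [125.2, 90.0, 19.2]
force: [-4.3, -0.1, 10.8]
opening: 0.0357
```

Contact (11 N). Release and rise.

>>> move_arm(
  commands=[
    [[0, 0, 0, 0], [0, 0, 0, 0], [0, 0, 0, 0], [0, 0, 0, 0], [-1, 0, 0, 0], [-2, 0, 0, 0], [-3, 0, 0, 0], [-4, 0, 0, 0]],
  ],
  jaw=6.5,
)

```text
clock: 21.45
tool_pos: [0.4539, 0.091, 0.1292]
orientation: [-41.7, 89.8, -147.7]
force: [1.6, 0.5, -0.8]
opening: 0.0651
```

```bash
python3 t.py 455 -82 128 74
```

```text
shift cm [ 0.14  4.89 16.6 ] rows 3.4606241886351077 spin rad -0.001 rows 0.00457827202210389
21.45 tcp [453.9  91.  129.2] jaw -106.0 down [-0.003 -0.002 -1.   ] open 0.06505128967366444 j1,j6 [35.80856393 38.16046401]
```

>>> move_arm(
  commands=[
    [[0, 0.7, 2.6, 0], [0, 1.1, 3.5, 0], [0, 1.1, 3.5, 0], [0, 1.1, 3.5, 0], [0, 0.9, 3.5, 0], [0, 0, 0, 0], [0, 0, 0, 0]],
  ],
)

```text
clock: 22.15
tool_pos: [0.456, -0.0822, 0.1291]
orientation: [114.9, 90.0, 8.8]
force: [-0.2, 0.0, 0.2]
opening: 0.065
```

```bash
python3 t.py 455 -82 23 74; python3 -c "
from m2 import *
q,d=snapshot('side');feet('side',q);cv2.imwrite('pics/s7.png',q[130:330,180:480,::-1].repeat(2,0).repeat(2,1))"
```

```text
shift cm [ 1.061e+01 -1.100e-01  1.000e-02] rows 2.12189004975808 spin rad -0.003 rows 0.01904543485444652
22.15 tcp [456.  -82.2 129.1] jaw -106.2 down [ 0.  0. -1.] open 0.0650188980402086 j1,j6 [14.23520617 59.59930429]
side foot px [287. 376.] [ 388.9 -259.7] [61.9 65.4] 167.9  top [286. 362.] [ 386.7 -264.7] [17.  40.1] 168.0
side foot px [296. 296.] [454.6 -84.3] [97.5 97.7] 166.1  top [295. 279.] [452.9 -87.2] [21.7 35.8] 162.5
side foot px [265. 240.] [435.  104.7] [26.8 78.5] 72.7  top [272. 235.] [440.9  54.5] [17.  68.9] 84.8
side foot px [253. 103.] [567.2 899.7] [ 58.6 229.4] 77.7  top [255.  91.] [576.2 858. ] [46.3 94.8] 67.5
```

View pics/s7.png

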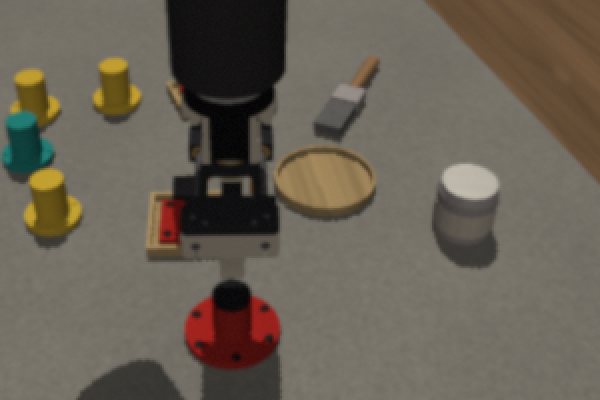

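The view shows the gripper directly above the large pattern, hub at crop (232,300), and the square one in its tray behind. Grasp the large one.

>>> move_arm(
  commands=[
    [[3, 0, 0, 0], [3, 0, 0, 0], [2.5, 0, 0, 0], [1.4, 0, 0, 0], [0.7, 0, 0, 0], [0, 0, 0, 0]],
  ],
)

```text
clock: 22.8
tool_pos: [0.456, -0.0807, 0.0221]
orientation: [-58.8, 89.9, -164.7]
force: [1.1, 0.2, 0.6]
opening: 0.0651
```

>>> move_arm(
  commands=[
    [[0, 0, 0, 0], [0, 0, 0, 0], [0, 0, 0, 0], [0, 0, 0, 0], [0, 0, 0, 0], [0, 0, 0, 0], [0, 0, 0, 0]],
  ],
  jaw=2,
)

```text
clock: 23.5
tool_pos: [0.4567, -0.0813, 0.0232]
orientation: [117.4, 89.9, 11.4]
force: [-2.5, 1.7, 6.1]
opening: 0.0393
```

>>> move_arm(
  commands=[
    [[-1, 0, 0, 0], [-2, 0, 0, 0], [-3, 0, 0, 0], [-3, 0, 0, 0], [-2, 0, 0, 0], [0, 0, 0, 0]],
  ],
)

```text
clock: 24.1
tool_pos: [0.4578, -0.0813, 0.1359]
orientation: [114.4, 89.7, 8.4]
force: [-0.1, -0.0, -1.8]
opening: 0.0397
```

```bash
python3 t.py 633.5 120.6 135 74
```

```text
shift cm [  0.2   11.32 -24.25] rows 5.35262750038763 spin rad -0.0 rows 0.0016671125664824156
24.1 tcp [457.8 -81.3 135.9] jaw -106.0 down [ 0.006  0.001 -1.   ] open 0.03967711126570354 j1,j6 [14.32670499 59.63301665]
```

>>> move_arm(
  commands=[
    [[0, 0.9, -2, 0], [0, 1.7, -3.7, 0], [0, 1.75, -3.75, 0], [0, 1.75, -3.75, 0], [0, 1.75, -3.75, 0], [0, 1.75, -3.7, 0], [0, 1.7, -3.6, 0], [0, 0, 0, 0]],
  ],
)

```text
clock: 24.9
tool_pos: [0.6341, 0.1242, 0.1302]
orientation: [-35.0, 89.9, -140.9]
force: [-1.2, -0.4, -1.5]
opening: 0.0394
```

>>> move_arm(
  commands=[
    [[2, 0, 0, 0], [2, 0, 0, 0], [2, 0, 0, 0], [0, 0, 0, 0], [0, 0, 0, 0]],
  ],
)

```text
clock: 25.4
tool_pos: [0.6313, 0.1204, 0.0718]
orientation: [-40.6, 89.9, -146.6]
force: [-0.7, 0.3, -1.3]
opening: 0.0397
```

```bash
python3 t.py 633.5 120.6 30 74
```

```text
shift cm [ 4.18  0.21 -0.09] rows 0.8372175642581456 spin rad -0.0 rows 0.002410495759709542
25.4 tcp [631.3 120.4  71.8] jaw -106.0 down [-0.002 -0.001 -1.   ] open 0.03965296165274181 j1,j6 [28.16385876 45.80593994]
```

>>> move_arm(
  commands=[
    [[2, 0.1, -0.1, 0], [1.2, 0.1, 0, 0], [0.4, 0, 0, 0], [0.3, 0, 0, 0], [0.1, 0, 0, 0], [0.1, 0, 0, 0], [0, 0, 0, 0], [0, 0, 0, 0]],
  ],
)

```text
clock: 26.2
tool_pos: [0.6341, 0.121, 0.032]
orientation: [130.2, 90.0, 24.1]
force: [-0.2, 0.5, -1.5]
opening: 0.0396
```

>>> move_arm(
  commands=[
    [[0.1, 0, 0, 0], [0.1, 0, 0, 0], [0, 0, 0, 0], [0, 0, 0, 0]],
  ],
)

```text
clock: 26.6
tool_pos: [0.6339, 0.1209, 0.0295]
orientation: [-38.2, 90.0, -144.2]
force: [-0.4, -0.4, -1.8]
opening: 0.0396
```

>>> move_arm(
  commands=[
    [[0.1, 0, 0, 0], [0, 0, 0, 0], [0, 0, 0, 0]],
  ],
)

```text
clock: 26.9
tool_pos: [0.634, 0.1209, 0.0293]
orientation: [109.6, 90.0, 3.6]
force: [-2.3, -0.7, 5.0]
opening: 0.0398
```

>>> move_arm(
  commands=[
    [[0, 0, 0, 0], [0, 0, 0, 0], [0, 0, 0, 0], [0, 0, 0, 0], [-1, 0, 0, 0], [-2, 0, 0, 0], [-4, 0, 0, 0], [-4, 0, 0, 0]],
  ],
  jaw=6.5,
)

```text
clock: 27.7
tool_pos: [0.6335, 0.1206, 0.1399]
orientation: [-38.4, 89.9, -144.4]
force: [0.5, 0.3, -0.3]
opening: 0.065
```

```bash
python3 t.py 480 400 220 74 260 620 230 74
```

```text
shift cm [ -8.01 -22.48 -22.61] rows 6.574496416028287 spin rad -0.0 rows 0.003149053590709998
shift cm [ -9.01 -49.7  -37.68] rows 12.602580430971583 spin rad -0.0 rows 0.003149053590709998
27.7 tcp [633.5 120.6 139.9] jaw -106.0 down [-0.001 -0.001 -1.   ] open 0.06503665525364342 j1,j6 [28.08460386 45.88225371]
```

>>> move_arm(
  commands=[
    [[-1, -2, -2, 0], [-1, -3, -3, 0], [-1, -3, -3, 0], [-1, -3, -3, 0], [-1, -3, -3, 0], [-1, -3, -3, 0], [-1, -3, -3, 0], [-1, -3, -3, 0]],
  ],
)

```text
clock: 28.5
tool_pos: [0.4753, 0.4068, 0.2201]
orientation: [155.9, 89.9, 49.9]
force: [0.8, -0.0, 0.2]
opening: 0.065
```

>>> move_arm(
  commands=[
    [[0, -3.8, -2, 0], [0, -3.8, -2, 0], [0, -3.8, -2, 0], [0, -3.8, -2, 0], [0, -3.8, -2, 0], [0, -3.8, -2, 0], [0, -3, -2, 0], [0, 0, 0, 0]],
  ],
)

```text
clock: 29.3
tool_pos: [0.2641, 0.6141, 0.2187]
orientation: [-164.5, 90.0, 89.7]
force: [0.6, -0.5, -0.7]
opening: 0.0647
```

```bash
cat > fin.py <<'E'
from m2 import *
def show(n,p):
    h=cv2.cvtColor(p,cv2.COLOR_RGB2HSV).astype(int);H,S,V=h[...,0],h[...,1],h[...,2]
    red=((H<8)|(H>170))&(S>130)&(V>40)
    ply=(H>9)&(H<27)&(S>60)&(V>60)
    m=(red|ply|(V<62)).astype(np.uint8)
    for c in blobs(red.astype(np.uint8),150): print(n,"red",c.mean((0,1)).round(),*rect(ray(n,cv2.convexHull(c),.016)))
    for c in blobs(cv2.morphologyEx(m,cv2.MORPH_CLOSE,np.ones((3,3))),600): print(n,"tray",c.mean((0,1)).round(),*rect(ray(n,cv2.convexHull(c),.014)))
    k=(V<62).astype(np.uint8)
    for c in blobs(k,60): print(n,"blacktop z.066",c.mean((0,1)).round(),*rect(ray(n,c,.066)))
for n in("top","side"):
    p,d=snapshot(n);show(n,p)
    cv2.imwrite(f"pics/f{n}.png",p[100:400,100:520,::-1].repeat(1,0))
E
python3 fin.py; python3 t.py 300 600 200 74
```

```text
top red [443. 310.] [ 388.6 -255.6] [55.2 63.1] 164.3
top red [290. 277.] [453.6  89. ] [69.2 70.6] 74.5
top red [179. 228.] [558.6 348.4] [ 45.7 101.6] 3.8
top red [281. 199.] [630.8 118.1] [95.6 96.1] 1.5
top tray [325. 460.] [64.2  1.9] [106.3 227.8] 91.5
top tray [  8. 396.] [172.1 702.1] [ 53.6 123.4] 3.5
top tray [444. 311.] [ 387.9 -259.2] [94.3 94.6] 46.1
top tray [289. 277.] [454.5  91.2] [100.3 102.4] 74.4
top tray [175. 228.] [559.7 353.8] [ 79.  133.9] 3.9
top tray [279. 198.] [632.7 120.4] [125.7 127.8] 64.9
top tray [ 31. 195.] [629.5 689.1] [122.5 164.8] 112.2
top tray [622. 186.] [ 684.3 -649.5] [100.5 126.1] 179.6
top tray [323.  23.] [1034.    39.1] [ 131.  1488.4] 91.5
top blacktop z.066 [328. 465.] [ 69.8 -11.7] [ 76.7 148.2] 91.5
top blacktop z.066 [  8. 396.] [185.2 672.4] [ 51.3 118.1] 3.5
top blacktop z.066 [ 32. 194.] [617.5 654.4] [ 61.  110.1] 151.3
side red [287. 375.] [ 388.2 -263.3] [61.6 65. ] 168.2
side red [275. 240.] [455.1  91.3] [70.4 78.3] 73.2
side red [342. 219.] [633.5 121.1] [ 95.5 100. ] 72.8
side red [288. 172.] [559.2 371. ] [ 88.4 103.2] 2
[... 499 characters left out ...]
253.] [705.8 -89.3] [57.2 70.6] 141.0
side blacktop z.066 [274. 224.] [455.3  87.9] [35.8 42.8] 72.8
side blacktop z.066 [194. 206.] [287.2 213.3] [ 53.9 110.1] 94.2
side blacktop z.066 [346. 199.] [644.7 138.3] [ 45.9 173.3] 53.8
side blacktop z.066 [286. 162.] [546.2 337.6] [51.7 98. ] 31.4
side blacktop z.066 [278. 128.] [579.8 563.1] [ 84.  182.1] 113.0
side blacktop z.066 [283. 109.] [620.7 670.3] [126.7 130.5] 65.1
side blacktop z.066 [122. 174.] [-206.2 1299.8] [2502.9 2857. ] 67.1
shift cm [1.88 3.57 0.2 ] rows 0.8082573677523823 spin rad 0.001 rows 0.007788291891693674
29.4 tcp [266.2 611.7 218.8] jaw -105.9 down [ 0. -0. -1.] open 0.06510545532555424 j1,j6 [83.19179127 -9.12587201]
```

View pics/ftop.png

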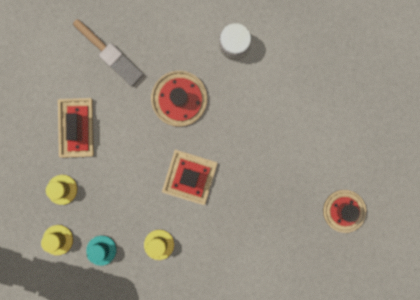

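View pics/fside.png

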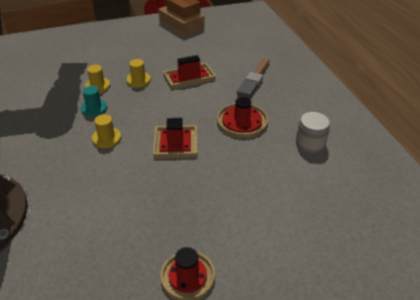

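Both views show all four patterns upright in their matching trays: large (180,97), square (190,177), oblong (75,128) and small (345,212) in the top crop. The tin and brush sit where they were. Handing in.

```bash
python3 -c "
from plant import *
print(close_job())"
```

```text
the job is handed in; nothing more can be done
None
```

All four red patterns are in their matching trays, and I handed the job in at about 29 s on the robot's clock. I picked them up in the order small round, oblong, square, large round, and lowered each until the wrist force showed it touching the tray floor before opening the jaws.

- **Fit:** in the last top view the pattern centres were within about 6 mm of their tray centres, against the 13 mm limit. The oblong and square patterns were within 1° of their trays.
- **Side view:** it agreed with the top view for the large, small and square patterns. For the oblong it read about 18 mm off in y. I put that down to the rib merging with the foot in the colour mask, since the outline came out 88 mm wide instead of 48. The top view and the finger position at release both put it centred.
- **Upright and flat:** I checked this only by eye in both views and from the finger height at release, which was about 6 mm above the height at pick-up, as the tray floor should give. I did not measure tilt separately.
- **Tin and brush:** I never touched them, and they look unmoved in the pictures. I did not measure their positions. The arm ended clear of everything.

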